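# Throw the stop lever and hold a valve body against fence and bed for marking

## Robot

A 7-joint arm with a two-finger parallel gripper is mounted at the origin on the work surface. World frame = base frame: x ahead of the robot, y to its left, z up, the work surface at z = 0. Lengths are in mm, angles in rad, forces in N, time in s.
With the tool pointing down it reaches from about 400 to 875 mm from the base axis. Payload 19.3 kg.
Tool frame: the origin (TCP) lies midway between the tips of the shut fingers; the grasp point (between the pads) lies 19 mm behind it; z points along the fingers, y is the line along which they close (so a half turn about z gives the same grasp; the last joint's range is limited). The gripper opens to 85 mm and grips with 20 to 120 N. Pads are 22 mm wide; open, the fingers measure 114 mm over their backs; the gripper's body (76 mm by 85 mm) begins 54 mm behind the grasp point. The pads swing forward as they close: fully open they stand 13 mm farther back than shut.
Start: joints at [-1.366, 0.521, -0.036, 1.599, 0.021, 1.021, -0.113], TCP at [169.616, 601.536, 231.291] pointing down, gripper open.
Joint ranges: [-2.91, 2.91], [-0.3, 2.13], [-1.5, 1.42], [0.17, 2.43], [-1.26, 4.41], [0.16, 1.93], [-2.52, 2.52]. Speed limits (rad/s): [1.89, 1.89, 2.39, 2.39, 3.01, 3.01, 3.01].

## Interface

Orientations are given as a unit quaternion [w, x, y, z].
In Python, from cell import move_pose, move_linear, movej, command_gripper, sleep, ik, get_obs, get_image, calibration, MotionError, sign_off, recognise, regions_of gives the robot as it stands. Calls block until the motion is done:
- move_pose(position, orientation): joint-space move of the TCP to a pose.
- move_linear(position, rot=None, v=150, until_force=None): straight line of the TCP; rot=None keeps the orientation; v is the mean speed in mm/s. With until_force (N) it stops when the force on the tool has changed by that much, and returns True; else False.
- movej(angles): joint-space move.
- command_gripper(opening, squeeze=None): opening from 0.0 (shut) to 1.0 (fully open); squeeze is the grip in N (None keeps the last); returns when the fingers have stopped.
- sleep(seconds).
- ik(position, orientation): joint angles nearest the present ones, or None.
- get_obs(): the state.
- get_image(name): name is "scene" or "top"; returns (picture, depth): 400x640x3 uint8, red, green, blue; 400x640 float32, mm along the optical axis (not along the pixel's ray), 0 where there is no reading.
- calibration(name): a dict with "camera_matrix" (3x3 intrinsics, pixels), "R" (3x3) and "t" (3): a world point X has camera coordinates R X + t. Camera axes: x right, y down, z forward; pixel columns grow to the right and rows downward; lengths in mm; the calibration is good to about 2 mm. A picture is of the moment at which its call begins. calibration takes no time and is no camera call.
A pose or a line that the arm cannot do raises MotionError and nothing moves.
- sign_off(): hands the job in; it is judged then, once.
Trained networks look in the newest picture that a camera, given by its name, has taken for a name from the list of things; names that differ only in an ending like _2 or _b are one class to them, and where a whole thing is asked for, a point or a joint stands for the part that bears it (a point fixed in the world has none). Each returns a list of dicts, best first, with "confidence" (0 to 1); they miss things now and then, are a little off and sometimes report something else, mostly with a low value. They report only what shows in the picture. A call takes as long as a camera call. They do not tell look-alikes from the thing itself.
- recognise(camera, name): "rect" ([left, top, right, bottom] in pixels, round what is visible of it).
- regions_of(camera, name): "region" (400x640 bool, what is visible of it) and "rect" ([left, top, right, bottom] in pixels, round what is visible of it).
The state is a dict: "time_s": time; "joint_pos": joint angles; "qvel": joint speeds; "effort": joint torques, N m; "tool_pos": TCP position; "tcp_rot": TCP orientation; "ft_force": force on the tool from outside, world axes, zero at the start; "wrist_torque": the same for the moment, N m; "width": opening from 0.0 (shut) to 1.0 (fully open); "grasp_force": force on a finger pad.
Only numpy, scipy, OpenCV 4.12 (cv2) and the standard library are available. Lean on these libraries where they do the work, as an engineer would, in place of code of your own. Each camera call takes 0.05 s, during which the arm holds its last target. There are 200 camera calls.

## Task

Get the stepped aluminium valve body located for engraving: first throw the station's lever over into its far notch, the one with the rivet, so that the end stop rises out of the bed. Then slide the valve body up against the stop and flat against the fence, and hold it there with one firm diagonal push of the fingers, forward into the fence and down onto the bed together. Finish while still holding that push, without letting go, with the lever still in its notch; leave the other things on the bench where they are.

Things in the scene. Friction and masses are not known exactly. Their poses are not given: they have to be found in the camera images.
- station: marking station, fixed on the table, elsewhere and slightly turned each time: grey base plate 240 x 540 x 10 mm (station y -300 to 240). Origin on the table surface under the middle of the bed's width. Station axes (numbers below are in it, in mm): x across the bed to the fence, away from the robot; y along the fence to the lever, robot's left; z up. An engraving head 82 high stands behind the fence
- bed: flat steel bed of the station, 200 (x) x 350 (y) x 25 mm, station x -100 to 100, y -190 to 160; its top is at station z 35. Oiled: the workpiece slides on bed, fence and stop with a friction coefficient of about 0.2. Origin centre of its underside
- fence: dark steel bar along the far edge of the bed, 350 mm long, 40 mm high above the bed (top at station z 75), 22 mm thick; its face towards the robot is the plane station x = 80. Origin at the foot of that face, mid-length
- stop (a joint): height in m of the end stop: 0 = sunk in its slot, 1 mm below the bed's top; 0.023 = fully up, 22 mm above the bed. Steel blade, station x -75 to 65, y 94 to 106; the workpiece meets its side at station y = 94. Moved only by the lever, in proportion to its angle; a sideways push does not move it
- lever (a joint): angle in rad of the stop lever, about a level axis along station y through station (-20, 195, 40). 0 = leaning 0.5 rad towards the robot, in the near notch (stop sunk); 1 = leaning 0.5 rad away, in the far notch marked by a brass rivet (stop up). Both are ends of travel. Top-heavy: past about 0.7 it drops into the far notch, below about 0.4 back. Pushing takes 2 to 4 N at the ball
- lever_knob (a point): centre of the dark steel ball, 32 mm across, at the lever's end, 120 mm from the pivot. The steel stem below it is 12 mm thick, bare for 35 mm below the ball; a notched quadrant plate reaching 70 mm from the pivot stands beside it, 18 to 23 mm from the stem's middle on its station +y side
- valve_body: workpiece, loose on the bed short of fence and stop, turned up to 0.3 rad: stepped aluminium valve body 70 (its x) x 100 (its y) mm, about 0.75 kg. Near half (its x -35 to 0) is a ledge 25 high; far half is 55 high, so a 30 mm riser at its x = 0 faces the robot. Origin centre of underside; seated on fence and stop it is at station (45, 44, 35), axes parallel to the station's
- collar: bystander: brass ring 40 mm across, 14 mm high, on the bed's right end beside the fence; origin centre of underside
- offcut: bystander: plain aluminium bar 30 x 80 x 20 mm lying on the station's base plate right of the bed; origin centre of underside
- meter: bystander: round green meter housing 124 mm across, 70 mm high, with two pipe stubs, on the table to the right; origin centre of underside
- screwdriver: bystander: screwdriver lying on the table to the left; origin mid-tool at its underside
- wrench: bystander: spanner lying on the table to the left; origin mid-tool at its underside
- oil_jar: bystander: amber jar 60 mm across, 80 mm high, on the table far left; origin centre of underside
- screw_box: bystander: open grey box 120 x 160 x 45 mm on the table far right; origin centre of underside
Not all that is in view belongs to the job. Leave any turquoise or yellow look-alike of the valve_body alone.

How it is judged (in metres and radians):
On the way, in this order (a step that is already met when the one before it is completed fails the run):
1. the lever is thrown into the far notch and the stop is up (value of joint lever above 0.9 rad and value of joint stop above 0.0195 m), for 0.2 s.
2. the valve body is seated against stop and fence and pressed into fence and bed (x of valve_body in the frame of station between 0.042 and 0.05 m and y of valve_body in the frame of station between 0.041 and 0.05 m and z of valve_body in the frame of station between 0.032 and 0.037 m and angle between valve_body's own z axis and vertical below 0.035 rad and angle between the x axis of valve_body and the x axis of station, either way round below 0.04 rad and contact force between valve_body and fence above 5 N and contact force between valve_body and bed above 14 N and contact force between the fingers and valve_body above 5 N and linear speed of valve_body below 0.01 m/s), for 0.2 s.
At the end, for the whole second after the job is handed in: Lever within about 0.1 rad of the far notch, stop up; valve body flat on the bed, square to the fence within 0.04 rad, within 3 mm of fence and stop, at rest, held by the fingers with over 5 N on the fence and over 14 N on the bed (its weight is about 7.4 N) (all of step 1 and all of step 2); the arm keeps its last pose, push and grip.
It fails at once if another thing on the bench is disturbed (moved more than 30 mm) (distance of any of collar, offcut, meter, screwdriver, wrench, oil_jar, screw_box from where it was at the start of the episode above 0.03 m).
It also fails if it takes over 64 s, if anything falls off the work surface, if the arm or the gripper's body presses on something with over 40 N, if the wrist force passes 120 N, or if a joint passes its speed limit or range.

## Working session

There is one attempt and no reset: what is moved stays moved. The work goes in short steps, each a Python script; the robot and the scene stay as the last script left them, time stands still between calls to the robot, and variables do not carry over. Pictures are saved under pics/ and viewed, at most 10 in all, crops included, and the job is handed in when it is done.

```bash
mkdir -p pics; cat > h.py <<'E'
from cell import *
import numpy as np, cv2
def world(cam,depth,mask):
    c=calibration(cam);K=np.array(c["camera_matrix"]);R=np.array(c["R"]);t=np.array(c["t"])
    v,u=np.nonzero(mask&(depth>0));z=depth[v,u]
    P=np.c_[(u-K[0,2])/K[0,0]*z,(v-K[1,2])/K[1,1]*z,z]
    return (P-t)@R, u, v
E
python3 - <<'E'
from h import *
for n in("scene","top"):
    im,d=get_image(n); cv2.imwrite(f"pics/{n}0.png",im[:,:,::-1]); np.save(f"{n}_d.npy",d)
    c=calibration(n); print(n,np.round(c["R"],3).tolist(),np.round(c["t"]).tolist(),np.round(c["camera_matrix"]).tolist())
    for o in("station","valve_body","lever_knob","fence","bed","stop","collar"):
        r=regions_of(n,o)
        for q in r[:3]:
            P,_,_=world(n,d,q["region"]); print(o,round(q["confidence"],2),q["rect"],len(P),np.median(P,0).round() if len(P) else '', np.percentile(P[:,2],[5,95]).round() if len(P) else '')
            np.save(f"m_{n}_{o}_{r.index(q) if len(r)==1 else [i for i,x in enumerate(r) if x is q][0]}.npy",q["region"])
print(get_obs())
E
```

```text
scene [[-0.817, 0.576, 0.009], [0.388, 0.562, -0.731], [-0.426, -0.594, -0.683]] [413.0, -116.0, 1530.0] [[418.0, 0.0, 318.0], [0.0, 418.0, 197.0], [0.0, 0.0, 1.0]]
station 0.86 [227.2, 174.5, 384.3, 324.3] 10912 [632. 105.  33.] [ 7. 79.]
valve_body 0.87 [285.9, 201.8, 317.1, 236.0] 806 [587.  23.  64.] [40. 91.]
valve_body 0.87 [314.4, 156.8, 345.1, 191.3] 745 [ 355. -153.   27.] [ 2. 55.]
valve_body 0.86 [346.2, 191.9, 381.4, 227.4] 860 [378.  54.  27.] [ 6. 55.]
lever_knob 0.8 [354.3, 242.8, 371.7, 267.7] 204 [547. 251. 146.] [ 96. 160.]
fence 0.76 [242.7, 199.7, 306.2, 293.2] 1152 [693.  63.  73.] [43. 77.]
fence 0.61 [442.1, 303.2, 468.7, 344.6] 389 [431. 481.  22.] [11. 26.]
bed 0.72 [245.9, 187.6, 361.3, 295.3] 4437 [599.  91.  34.] [23. 37.]
collar 0.33 [242.6, 202.5, 304.7, 291.2] 1081 [694.  67.  73.] [44. 77.]
top [[-0.011, -1.0, 0.009], [-0.996, 0.01, -0.09], [0.09, -0.01, -0.996]] [1.0, 514.0, 1306.0] [[401.0, 0.0, 321.0], [0.0, 401.0, 199.0], [0.0, 0.0, 1.0]]
station 0.95 [234.4, 107.9, 393.3, 216.2] 10444 [597.  45.  33.] [ 7. 77.]
valve_body 0.87 [350.4, 236.6, 382.3
[... 604 characters left out ...]
,  0.52140846, -0.03630963,  1.59949203,  0.02118289,
        1.02112785, -0.11280656]), 'qvel': array([-1.84424577e-05,  1.67781521e-03,  6.98597524e-04, -7.83460247e-05,
        6.48398368e-04, -1.81846429e-04,  1.03151145e-03]), 'effort': array([ 1.87772912e-04, -9.26809287e+01,  1.97785847e+00, -3.70241261e+01,
        1.79537904e-02,  1.79210983e-03, -5.08580706e-05]), 'tool_pos': array([169.59957809, 601.53374622, 231.28825079]), 'tcp_rot': array([-1.12411049e-05,  1.36986919e-01,  9.90572856e-01, -2.51122451e-05]), 'ft_force': array([-0.162168  , -0.12558373, -0.24688736]), 'wrist_torque': array([ 0.01448238, -0.01338844, -0.00135267]), 'grasp_force': 0.0, 'width': 0.9965750925487007}
```

View pics/scene0.png

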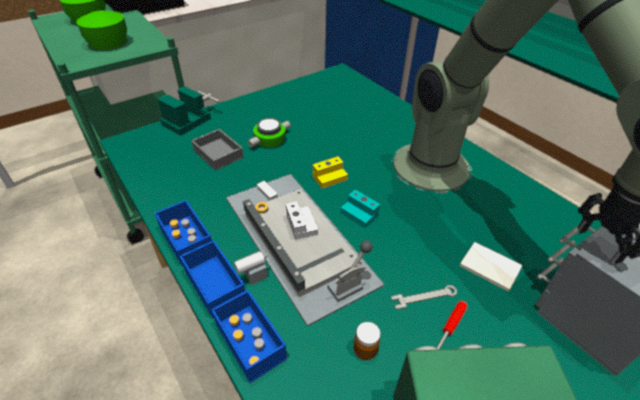

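View pics/top0.png

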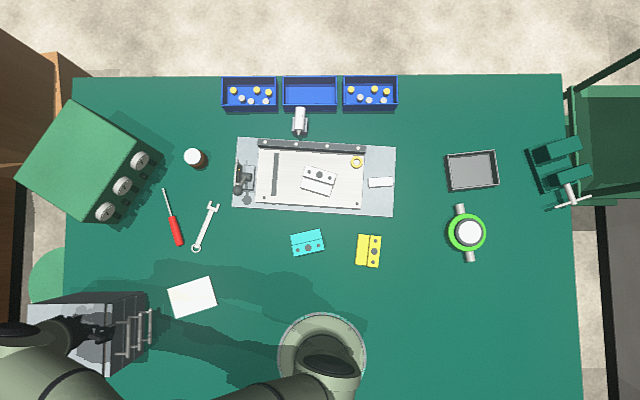

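Valve body candidates in top/scene: metal (318,180)/(300,218) on the bed; turquoise (307,243)/(360,206); yellow (369,250)/(330,172). The bare aluminium one on the bed fits the description. I'll confirm it in a crop and fit the poses.

```bash
python3 - <<'E'
from h import *
a=cv2.imread("pics/top0.png")[100:225,225:405]; b=cv2.imread("pics/scene0.png")[170:330,220:390]
a=cv2.resize(a,None,fx=4,fy=4,interpolation=3)
b=cv2.resize(b,(400,376),interpolation=3)
cv2.imwrite("pics/crop_top.png",a)
def rect(P,lab):
    P=P[:,:2].astype(np.float32)
    m=np.median(P,0);
    r=cv2.minAreaRect(P); print(lab,len(P),np.round(r[0],1),np.round(r[1],1),round(r[2],2))
H={}
for n in("top","scene"):
    d=np.load(f"{n}_d.npy")
    M=np.load(f"m_{n}_station_0.npy")
    P,u,v=world(n,d,cv2.dilate(M.astype(np.uint8),np.ones((3,3)))>0)
    F=world(n,d,np.load(f"m_{n}_fence_0.npy"))[0]
    print(n,"fence z",np.median(F[F[:,2]>65,2]))
    rect(F[(F[:,2]>71)&(F[:,2]<79)],"fencetop")
    B=world(n,d,np.load(f"m_{n}_bed_0.npy"))[0]; rect(B[abs(B[:,2]-35)<3],"bed")
    print("base z",np.median(P[P[:,2]<15,2])); rect(P[(abs(P[:,2]-10)<3)],"base")
    K=world(n,d,np.load(f"m_{n}_lever_knob_0.npy"))[0]; k=K[K[:,2]>140]; print("knob",k.mean(0).round(1),k[:,2].max())
    V=world(n,d,np.load(f"m_{n}_valve_body_{1 if n=='top' else 0}.npy"))[0]
    h,e=np.histogram(V[:,2],np.arange(30,100,3)); print(h)
    rect(V[abs(V[:,2]-60)<3.5],"ledge"); rect(V[abs(V[:,2]-90)<4],"tall"); rect(V[V[:,2]>56],"all")
E
```

```text
top fence z 74.71884451930904
fencetop 608 [683.1  24.7] [346.3  22.9] 85.51
bed 3505 [582.8  32.7] [349.8 180.6] 85.5
base z 9.336637683496107
base 2682 [602.2  15.7] [540.4 261.4] 85.62
knob [531.3 244.3 155.7] 165.01016244637853
[  3   5   1   4   0   3   1   9  43 126 122  42  11   3   3   4   6   4
  44 149 117  27   4]
ledge 275 [551.9  11.5] [99.8 35.6] 72.64
tall 300 [585.2   1. ] [99.6 35.4] 72.52
all 683 [568.5   6.3] [99.8 70.5] 72.63
scene fence z 74.03765566518564
fencetop 713 [687.7  26.7] [351.3  23.4] 85.64
bed 3491 [597.7  32.4] [352.2 202. ] 85.74
base z 8.49361424824976
base 2993 [630.5  15.6] [542.2 309.7] 85.73
knob [539.7 252.4 153.3] 161.602943821155
[  4   8  16  19  25  17  25  22  44 142  76  22   9  13  15  11  13  15
  56 167  85   2   0]
ledge 238 [573.5   8.2] [103.3  68.9] 72.73
tall 288 [589.7   3.1] [101.4  35.5] 71.98
all 647 [573.2   6.8] [105.7  69.6] 72.3
```

View pics/crop_top.png

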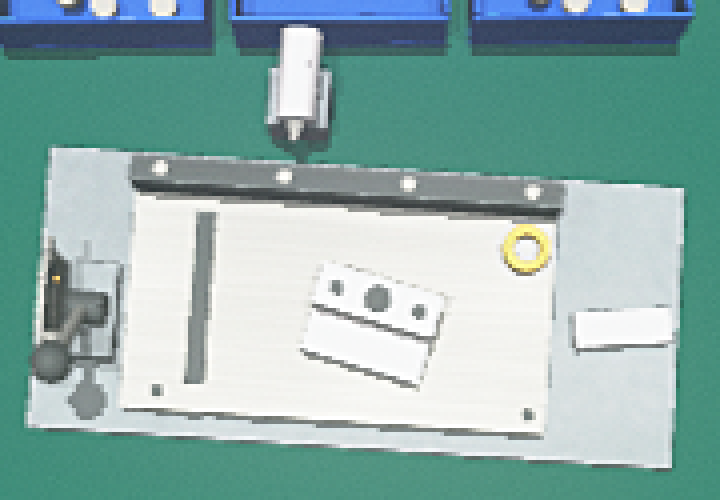

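The crop confirms it: the bare aluminium body with its ledge towards the robot, at crop (375,325). The lever ball is at (50,360), on the near side. Station and body sizes and heights agree with the text, and the ball's predicted position (534,248,145) matches what I measured. Lever first.

```bash
cat >> h.py <<'E'
TH=-0.0785; O=np.array([596.,47.7,0])
def W(x,y,z):
    c,s=np.cos(TH),np.sin(TH); return (O+[c*x-s*y,s*x+c*y,z]).tolist()
def Q(yaw):
    """tool down, tool y axis at world angle yaw (or half a turn away if that keeps the wrist nearer)"""
    p=(np.pi/2-yaw)/2; return [0.,float(np.sin(p)),float(np.cos(p)),0.]
def st():
    o=get_obs(); print(round(o["time_s"],2),np.round(o["tool_pos"],1),"F",np.round(o["ft_force"],1),"w",round(o["width"],3),"g",round(o["grasp_force"],1),"j7",round(o["joint_pos"][6],2)); return o
def instation(p):
    c,s=np.cos(TH),np.sin(TH); d=np.array(p)-O; return np.array([c*d[0]+s*d[1],-s*d[0]+c*d[1],d[2]]).round(1)
E
python3 - <<'E'
from h import *
q=Q(np.pi/2+TH)
command_gripper(0.0,80)
move_pose(W(-150,195,230),q); st()
move_linear(W(-135,195,132)); st()
print(move_linear(W(8,195,132),v=90,until_force=18)); o=st(); print(instation(o["tool_pos"]))
move_linear(W(-30,195,132)); st()
move_linear(W(-60,150,240),v=250)
im,d=get_image("top"); cv2.imwrite("pics/top1.png",cv2.resize(im[100:225,225:405,::-1],None,fx=4,fy=4)); 
for n in("top","scene"):
    if n=="scene": im,d=get_image(n)
    for r in regions_of(n,"lever_knob")[:2]:
        K=world(n,d,r["region"])[0];k=K[K[:,2]>138];print(r["confidence"],r["rect"],instation(k.mean(0)) if len(k) else K.mean(0))
print([ik(W(0,0,240),Q(-.307)),ik(W(0,0,240),Q(-.307+np.pi))]); st()
E
```

```text
3.23 [461.3 255.  230. ] F [ 0.2 -1.  -0.1] w -0.003 g 0.0 j7 0.9
4.03 [476.9 253.  132.6] F [0.5 0.3 0.1] w -0.001 g 0.0 j7 0.93
False
5.78 [619.  241.7 132.1] F [-0.4 -0.   0.2] w -0.001 g 0.0 j7 1.06
[  7.7 195.2 132.1]
6.17 [581.1 244.8 132.4] F [-0.3  0.1  0.3] w 0.002 g 0.0 j7 1.03
0.59 [322.4, 259.0, 339.9, 279.5] [ 41.7 199.6 154.4]
[array([-0.5288886 ,  0.51778233,  0.51342765,  1.68492755, -0.29016583,
        1.01538993, -0.22414615]), array([ 0.50225121,  0.67501501, -1.06889439,  1.62920398,  0.62344404,
        1.21781168,  2.13507552])]
7.01 [547.8 202.1 238.9] F [0.1 0.5 0.4] w -0.001 g 0.0 j7 1.07
```

View pics/top1.png

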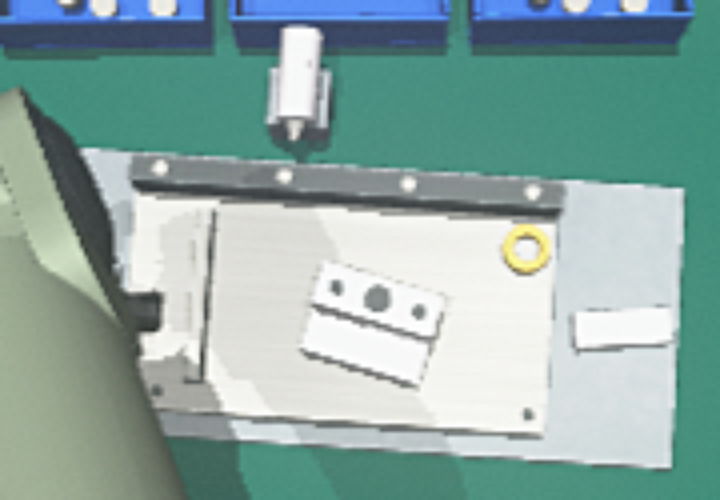

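Knob is now at station x of about 38-42, so the far notch, and the picture shows the stop blade raised at (205,300). Next I'll grip the tall half, square it up and slide it to the stop.

```bash
python3 - <<'E'
from h import *
q=Q(-.307)
move_pose([587.5,2,200],q)
command_gripper(0.72)
print(move_linear([587.5,2,64],v=120,until_force=10)); st()
command_gripper(0.0,50); st()
qs=Q(TH)
move_linear(W(34,28,64),rot=qs,v=60); st()
print(move_linear(W(34,56,64),v=25,until_force=10)); o=st(); print(instation(o["tool_pos"]))
im,d=get_image("scene"); cv2.imwrite("pics/s2.png",cv2.resize(im[170:330,220:390,::-1],None,fx=3.5,fy=3.5,interpolation=3))
E
```

```text
False
10.03 [587.9   2.   64.6] F [ 0.5  0.1 -0.1] w 0.717 g 0.0 j7 -0.03
10.38 [587.8   2.1  64.5] F [-0.6  0.7  6.3] w 0.4 g 50.6 j7 -0.03
11.93 [632.5  72.9  64.5] F [ 0.3 -0.1  6.4] w 0.403 g 50.5 j7 0.02
True
12.68 [633.9  89.5  64.5] F [-0.7 -3.1  6.2] w 0.399 g 51.0 j7 -0.01
[34.5 44.6 64.5]
```

View pics/s2.png

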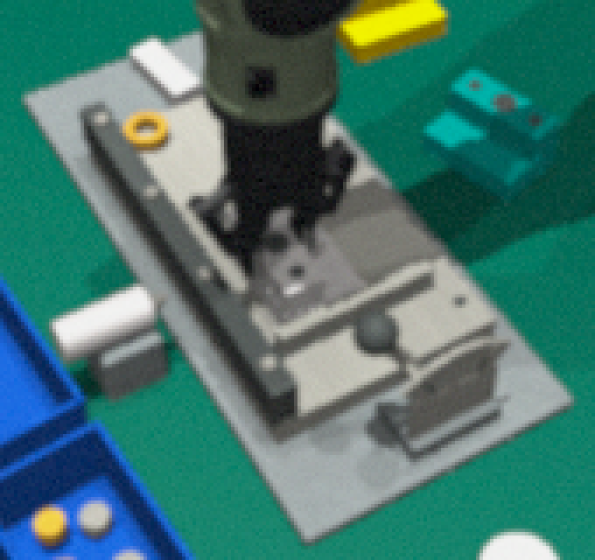

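Contact with the stop came at tool y 44.6 (44 expected). The picture shows the body square against the raised blade and the lever in the far notch. Next: release, turn the tool, and push the riser.

```bash
python3 - <<'E'
from h import *
command_gripper(0.55); st()
move_linear(W(34,44.6,150),v=150)
qs=Q(np.pi/2+TH)
move_pose(W(-6,45,130),qs)
command_gripper(0.0,100)
print(move_linear(W(-6,45,67),v=80,until_force=8)); st()
print(move_linear(W(45,45,67),v=30,until_force=12)); o=st(); print(instation(o["tool_pos"]))
p=instation(o["tool_pos"])
print(move_linear(W(p[0]+1,45,52),v=15,until_force=16)); o=st(); print(instation(o["tool_pos"]))
E
```

```text
13.01 [633.5  90.   63.9] F [ 0.5 -0.5 -0. ] w 0.55 g 0.0 j7 -0.01
False
16.38 [593.8  93.1  67.4] F [-0.5  0.1 -0. ] w 0.001 g 0.0 j7 1.22
True
17.61 [632.8  89.8  66.3] F [0.5 0.  0.5] w 0.001 g 0.0 j7 1.24
[33.4 44.8 66.3]
True
18.16 [633.   89.9  60.1] F [-3.5 -0.7 11.8] w -0.002 g 7.1 j7 1.24
[33.5 44.9 60.1]
```

```bash
python3 - <<'E'
from h import *
p=instation(get_obs()["tool_pos"])
for k in range(1,9):
    move_linear(W(p[0]+1.0*k,p[1]+.3*k,p[2]-.5*k),v=10); sleep(.15); o=st()
    f=o["ft_force"]
    if f[0]<-22 and f[2]>18 or np.linalg.norm(f)>50: break
print(k,instation(o["tool_pos"]))
E
```

```text
18.59 [633.   89.9  60.1] F [-12.   -1.8  18. ] w -0.001 g 14.5 j7 1.24
19.01 [633.   89.9  60. ] F [-22.6  -2.5  33. ] w -0.0 g 27.3 j7 1.24
2 [33.6 45.  60. ]
```

```bash
python3 - <<'E'
from h import *
sleep(.5); st()
for n in("scene","top"):
    im,d=get_image(n)
    for r in regions_of(n,"valve_body")[:3]:
        V=world(n,d,r["region"])[0]
        if V[:,0].mean()<500: continue
        T=V[abs(V[:,2]-90)<4][:,:2].astype(np.float32)
        if len(T)>20:
            q=cv2.minAreaRect(T); print(n,len(T),instation([*q[0],90]),np.round(q[1],1),round(q[2],2),np.median(V[abs(V[:,2]-90)<4,2]))
    for r in regions_of(n,"lever_knob")[:1]: 
        V=world(n,d,r["region"])[0]; print("knob",r["confidence"],instation(V[V[:,2]>138].mean(0)))
    if n=="scene": cv2.imwrite("pics/s3.png",cv2.resize(im[170:330,220:390,::-1],None,fx=3.5,fy=3.5,interpolation=3))
st()
E
```

```text
19.51 [633.   89.9  60. ] F [-22.7  -3.4  33. ] w -0.001 g 27.3 j7 1.24
scene 348 [64.6 45.  90. ] [99.6 36.8] 86.2 89.32003472390576
knob 0.54 [ 42.2 199.8 154. ]
knob 0.65 [ 31.8 191.3 156.5]
19.81 [633.   89.9  60. ] F [-23.1  -4.2  33.1] w 0.003 g 27.3 j7 1.24
```

View pics/s3.png

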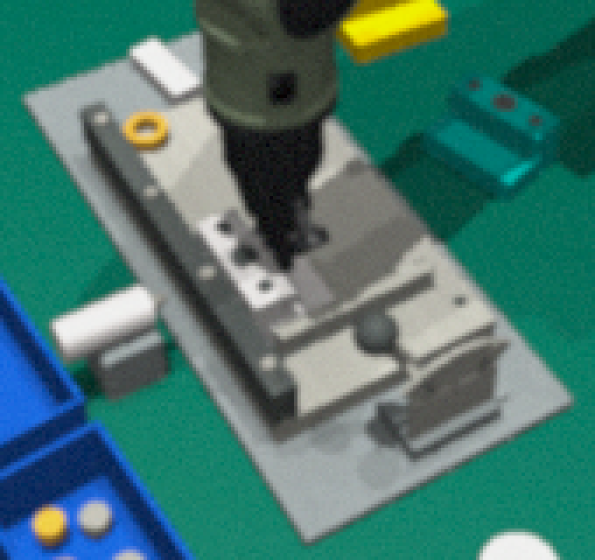

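The body shows flush to the fence with its end at the stop blade, around (290,310), and the fingers at the riser. The lever is still in the far notch at (378,335). The measured pose is about (45,44), square, with a steady push of 23 N forward and 33 N down.

```bash
python3 -c "
from h import *
print(sign_off()); st()"
```

```text
the job is handed in; nothing more can be done
None
the job is handed in; nothing more can be done
```

The job is handed in: the lever is in the far notch with the stop up, and the valve body sits square against fence and stop, held by a steady push of about 23 N forward and 33 N down. The cell gave no verdict on whether it passed.

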